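Build up the spindle of a tape-reel stand

ROBOT

A 6-joint arm with a two-finger parallel gripper is mounted at the origin on the work surface. World frame = base frame: x ahead of the robot, y to its left, z up, the work surface at z = 0. Lengths are in mm, angles in rad, forces in N, time in s.
With the tool pointing down it reaches from about 350 to 775 mm from the base axis. Payload 7.3 kg.
Tool frame: the origin (TCP) lies midway between the tips of the shut fingers; the grasp point (between the pads) lies 19 mm behind it; x points along the fingers, y is the direction in which the jaws open and shut, and the axes are right-handed (so a half turn about x gives the same grasp; the last joint's range is limited). The gripper opens to 92 mm and grips with 3 to 60 N. Pads are 19 mm wide; open, the fingers measure 130 mm over their backs; the gripper's body (75 mm by 190 mm) begins 47 mm behind the grasp point.
Start: joints at [-1.261, 0.342, 1.524, -0, 1.275, -0.146], TCP at [231.119, -471.412, 226.741] pointing down, gripper open.
Joint ranges: [-2.53, 2.53], [-0.77, 2.02], [0.04, 2.7], [-1, 4.14], [0.28, 2.66], [-3.11, 3.11]. Speed limits (rad/s): [2.57, 2.57, 3.14, 3.14, 3.14, 3.14].

INTERFACE

Orientations are given as [roll, pitch, yaw] about the fixed x, y, z axes, in that order (R = Rz(yaw) Ry(pitch) Rx(roll)).
In Python, from plant import bot gives the robot as it stands. The module is installed in compiled form; this text tells all that it offers.
- The arm moves only by the shell command python3 -m handwheel 'ROWS' [OPENING]. ROWS is JSON, a list that holds one entry, the list of rows, each a list of 4 numbers: the shift along the tool's x, y, z in cm, then the turn about the tool's x in rad. A call has 1 to 8 rows; each row shifts and turns the commanded pose from where the row before left it, along the tool's axes as they then stand; what a row does not reach is not made up. A row lasts 1/12 s, in which the tool goes at most 41.7 mm and 7.16 degrees, less where a joint would pass 70% of its speed; a pose out of reach is approached as far as the arm can. A call is refused whole if a number of a shift passes 4.17 or a number of a turn 0.125, either way. A call with a gripper value outside its range is refused whole. OPENING is the opening, from 0 (shut) to 1 (fully open), set as the call begins (- or left out, the last holds). The fingers move at their own pace and stop on an object; the grip force is fixed at half the most. Time passes only in rows, so rows that do not move let the fingers close. It gives the time, the measured TCP pose, the force and the opening at its end, in the units of the state.
- bot.get_obs(): the state, without advancing time (a new reading comes with each control period).
- bot.capture(name): name is "scene" or "top" or "wrist"; returns (picture, depth): 420x560x3 uint8, red, green, blue; 420x560 float32, mm along the optical axis (not along the pixel's ray), 0 where there is no reading.
- bot.camera_model(name): a dict with "fx", "fy", "cx", "cy" (pixels), "dist_coeffs" ([k1, k2, p1, p2, k3] as OpenCV has them; the pictures are not rectified), "position" and "rotation" of the camera in the world. Camera axes: x right, y down, z forward; pixel columns grow to the right and rows downward; lengths in mm; the calibration is good to about 2 mm. A picture is of the moment at which its call begins: read the wrist's pose just before it. camera_model takes no time and is no camera call; for the wrist camera it gives the pose at the moment of the call.
- bot.close_job(): hands the job in, once; it reports no verdict.
Trained networks look in the newest picture that a camera, given by its name, has taken for a name from the list of things; names that differ only in an ending like _2 or _b are one class to them, and where a whole thing is asked for, a point or a joint stands for the part that bears it (a point fixed in the world has none). Each returns a list of dicts, best first, with "conf" (0 to 1); they miss things now and then, are a little off and sometimes report something else, mostly with a low value. They report only what shows in the picture. A call takes as long as a camera call. They do not tell look-alikes from the thing itself.
- bot.find_in(camera, label): "bbox" ([left, top, width, height] in pixels, round what is visible of it).
- bot.spot_point(camera, label): "point" ([column, row] in pixels: a listed point, or the origin of a listed thing).
The state is a dict: "time": time; "joint_positions": joint angles; "dq": joint speeds; "tau": joint torques, N m; "tool_pos": TCP position; "tcp_rot": TCP orientation; "contact_force": force on the tool from outside, world axes, zero at the start; "moment": the same for the moment, N m; "grip_width": finger opening in mm.
Only numpy, scipy, OpenCV 4.12 (cv2) and the standard library are available. Lean on these libraries where they do the work, as an engineer would, in place of code of your own. Each camera call takes 0.05 s, during which the arm holds its last target.

TASK

Finish the spindle of the green tape-reel stand: slide the spacer sleeve down onto its bearing, lay the large washer on top of the sleeve, then press the flanged retainer, flange down, onto the spindle until the whole stack, with the bearing that stands a little proud, is fully home. The retainer drags on the spindle; seat it on the washer with about 15 N over that drag, held steady for a moment and never over 25 N on the washer, then let go, and leave everything else on the table where it is.

Things in the scene. Friction and masses are not known exactly. Their poses are not given: they have to be found in the camera images.
- stand: Fixed tape-reel stand: green base plate 150 x 110 x 12 mm (long side along its x), studs at x +-60, y +-35 mm up to 28 mm high, upright steel spindle in the middle. Origin on the spindle's axis at table level, z up. Spindle: 20 mm diameter up to z 54.5 mm, tapering to 16 mm at 57 mm, 16 mm up to z 80 mm, then a cone to 8 mm at z 88 mm.
- seat (a point): Point on the spindle's axis, 30 mm above the table: level of the shoulder inside the bearing where the sleeve's underside must end. The fitted bearing (47 mm diameter, on a 60 mm hub) stands an unknown 0 to 2.5 mm proud of it, carries the sleeve until pressed, and slides down under 5 to 8 N; then the stiff shoulder (about 25 N per mm) takes the load and force rises steeply.
- spindle_tip (a point): Top end of the spindle, on its axis, 88 mm above the table
- grip_strip (a point): Sprung strip in the spindle's +x side (10.6 mm from the axis, 67 mm above the table; it spans 61 to 78 mm, sloped at its upper end), pushed outward with 5 N plus 1 N per mm. It clears 22 mm bores but rubs in the retainer's bore: sliding the retainer down takes some 1 to 8 N, differing from day to day, and it does not drop home by itself.
- spacer: Spacer sleeve: plain aluminium tube, outside 34 mm, bore 22 mm, 24 mm tall, standing on end. Origin at the centre of its underside, z along its axis. Home when its underside is 30 mm above the table on the spindle (0 to 2.5 mm higher until the stack is pressed).
- washer: Large flat steel washer, outside 50 mm, bore 22 mm, 6 mm thick, lying flat. Origin at the centre of its underside. Home when its underside is 54 mm above the table on the spindle (0 to 2.5 mm higher until the stack is pressed).
- retainer: Push-on retainer of dark steel, 16 mm tall, lying flange down: flange 42 mm diameter and 4 mm thick at the bottom, above it a hub 32 mm diameter and 12 mm tall to grip; bore 17.5 mm right through. Origin at the centre of its underside (flange side), z along its axis towards the hub. Home when its underside is 60 mm above the table, bearing on the washer. Up to 130 g.
- old_bearing: Bystander: small used bearing ring, 30 mm outside, 10 mm bore, 10 mm tall; leave it. Origin under its centre
- driver: Bystander: screwdriver lying on the table; leave it. Origin on the table under its middle
- reel: Bystander: grey reel 90 mm across, 25 mm tall, lying flat; leave it. Origin under its centre
There are look-alikes about, which are no part of the job. Leave any turquoise look-alike of the washer alone. Of the things that look like the stand, the largest one is meant.

How it is judged:
By the outcome, as a careful person would: the job done as asked, in the order asked, and still so for the second after the job is handed in, with the robot touching nothing.
It also fails if it takes over 72 s, if anything falls off the work surface, if the arm or the gripper's body presses on something with over 40 N, if the wrist force passes 120 N, or if a joint passes its speed limit or range.

## Working session

There is one attempt and no reset: what is moved stays moved. The work goes in short steps, Python scripts to look and compute and a shell command to move; the robot and the scene stay as the last step left them, time stands still between calls to the robot, and variables do not carry over. Pictures are saved under pics/ and viewed, and the job is handed in when it is done.

```bash
ls; mkdir -p pics; cat > h.py <<'E'
import numpy as np, cv2
from plant import bot
def snap(c,name):
    m=bot.camera_model(c); im,d=bot.capture(c)
    cv2.imwrite(f'pics/{name}.png',im[:,:,::-1]); np.savez(f'pics/{name}.npz',im=im,d=d,**{k:np.array(v) for k,v in m.items()})
    return im,d,m
def world(m,pts,depth=None,z=None):
    pts=np.array(pts,float).reshape(-1,1,2)
    K=np.array([[m['fx'],0,m['cx']],[0,m['fy'],m['cy']],[0,0,1]],float)
    u=cv2.undistortPoints(pts,K,np.array(m['dist_coeffs'],float)).reshape(-1,2)
    r=np.c_[u,np.ones(len(u))]; R=np.array(m['rotation'],float); R=R if R.shape==(3,3) else None
    p=np.array(m['position'],float)
    w=r@R.T
    s=np.asarray(depth,float).reshape(-1,1) if depth is not None else ((z-p[2])/w[:,2])[:,None]
    return p+w*s
E
python3 - <<'E'
from h import *
print(bot.get_obs())
for c in ('scene','top'):
    im,d,m=snap(c,c+'0'); print(c,m)
    for l in ('stand','spacer','washer','retainer','spindle_tip','seat','grip_strip'):
        r=bot.find_in(c,l) if l not in('spindle_tip','seat','grip_strip') else []
        q=bot.spot_point(c,l)
        print(l,[( [round(x) for x in a['bbox']],round(a['conf'],2)) for a in r],[([round(x,1) for x in a['point']],round(a['conf'],2)) for a in q])
E
```

```text
pics
{'time': 0.0, 'joint_positions': array([-1.26103354e+00,  3.42691844e-01,  1.52500966e+00, -1.43988960e-05,
        1.27541403e+00, -1.45999873e-01]), 'dq': array([-0.00127721,  0.00089239, -0.00140793, -0.00039018,  0.00079943,
        0.00056125]), 'tau': array([-7.00227656e-05, -4.31240273e+01, -2.44217902e+01,  7.16973888e-02,
        5.60603582e-02, -1.47910087e-04]), 'tool_pos': array([ 230.96714781, -471.00867475,  226.0635662 ]), 'tcp_rot': array([-1.70775512,  1.56927338,  1.8896044 ]), 'contact_force': array([ 0.59672153, -0.22037477,  0.3562089 ]), 'moment': array([0.02756177, 0.0502382 , 0.01618575]), 'grip_width': 91.47895816929247}
scene {'fx': 477.4997997018144, 'fy': 477.4997997018144, 'cx': 287.1387348677428, 'cy': 210.05721178678712, 'dist_coeffs': array([-0.06181475,  0.        ,  0.        ,  0.        ,  0.        ]), 'position': array([ 976.39081679, -387.61663694, 1012.82702828]), 'rotation': array([-2.55208128,  0.01131461,  0.82900077])}
stand [([119, 235, 52, 39], 0.87), ([253, 158, 44, 26], 0.77), ([241, 211, 75, 54], 0.59)] [([273.6, 238.3], 0.95), ([
[... 844 characters left out ...]
, 172, 69, 76], 0.97), ([390, 266, 44, 51], 0.7), ([215, 256, 46, 48], 0.56)] [([240.4, 281.5], 0.79), ([411.9, 291.8], 0.67), ([298.2, 209.2], 0.58)]
spacer [([178, 222, 17, 18], 0.42)] [([398.7, 146.8], 0.74), ([188.3, 227.9], 0.67)]
washer [([370, 177, 22, 15], 0.75), ([392, 139, 16, 10], 0.73), ([353, 252, 22, 19], 0.65), ([364, 214, 19, 20], 0.58)] [([381.8, 186.2], 0.81), ([362.8, 261.1], 0.75), ([372.3, 224.7], 0.6)]
retainer [([188, 154, 16, 18], 0.49)] [([195.4, 160.6], 0.67)]
spindle_tip [] [([299.5, 205.0], 0.84), ([239.2, 280.9], 0.82), ([419.2, 293.5], 0.67), ([397.2, 144.7], 0.16)]
seat [] [([415.9, 290.5], 0.85), ([299.5, 206.6], 0.64), ([242.2, 279.6], 0.55)]
grip_strip [] []
```

View pics/scene0.png

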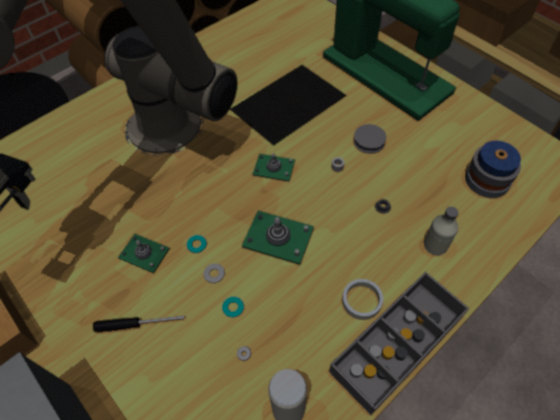

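View pics/top0.png

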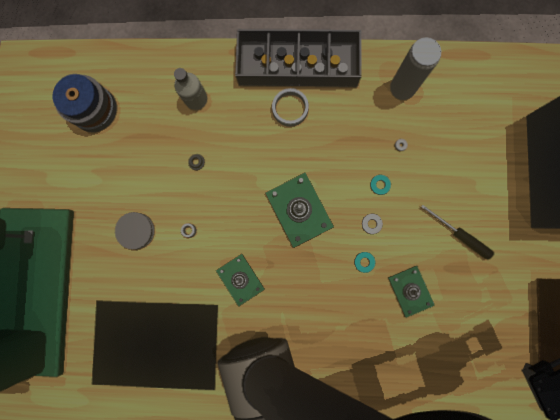

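```bash
python3 - <<'E'
import cv2
im=cv2.imread('pics/top0.png')
cv2.imwrite('pics/top0z.png',cv2.resize(im[120:320,170:440],(797,590),interpolation=cv2.INTER_CUBIC))
im=cv2.imread('pics/scene0.png')
cv2.imwrite('pics/scene0z.png',cv2.resize(im[110:330,110:400],(790,599),interpolation=cv2.INTER_CUBIC))
E
```

```text
(no output)
```

View pics/top0z.png

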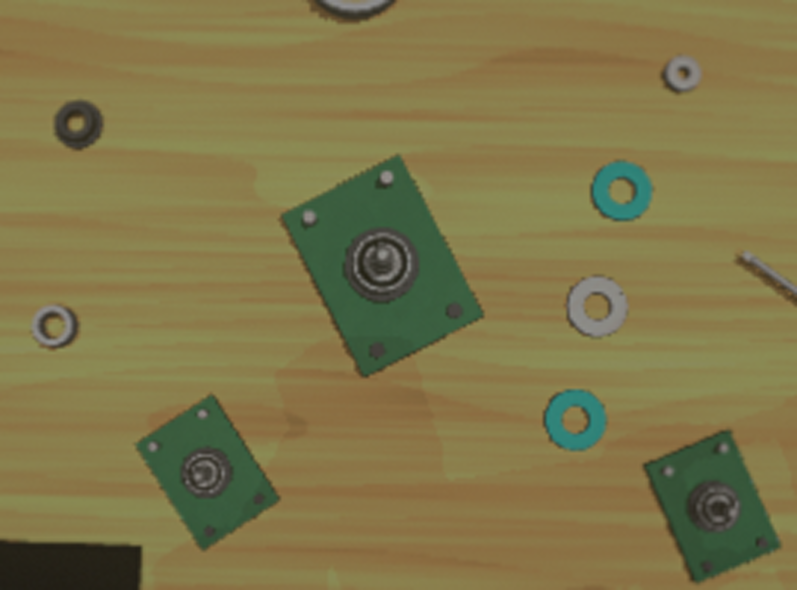

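View pics/scene0z.png

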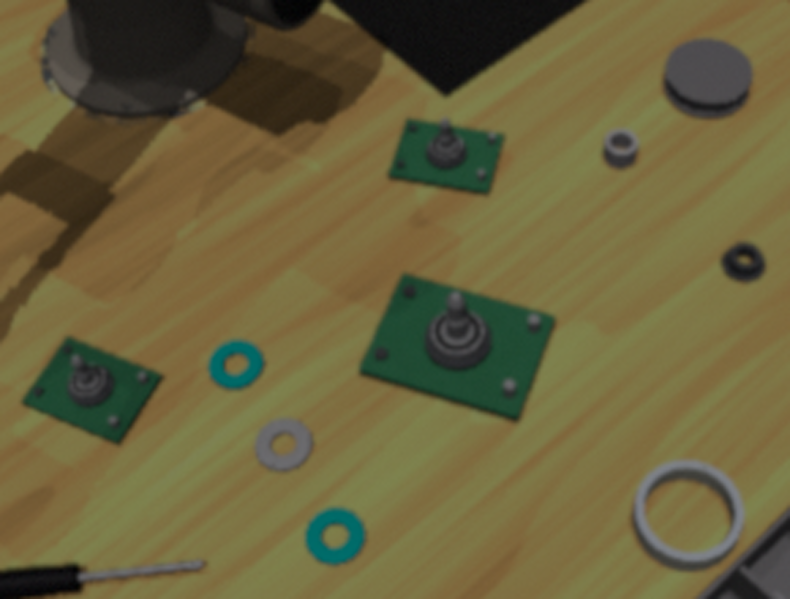

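```bash
sed -i 's/R=np.array(m\[.rotation.\],float); .*$/R=Rot.from_euler("xyz",np.array(m["rotation"],float)).as_matrix()/; 1a from scipy.spatial.transform import Rotation as Rot' h.py
python3 - <<'E'
from h import *
z=np.load('pics/top0.npz'); m=z
for n,p,h in [('stand',(298.5,209),30),('tip',(299.5,206.0),88),('spacer',(188.5,230),24),('washer',(372,224),6),('retainer',(196,161.5),16),('oldb',(400.5,145),10),('turqA',(380.5,184.5),6),('turqB',(365,262),6),('reel',(134,231),25)]:
    print(n,world(m,[p],z=h)[0].round(1))
z=np.load('pics/scene0.npz')
for n,p,h in [('tip',(276.5,220),88),('spacer',(338.,162),24),('washer',(214,272),6),('retainer',(383,205),10)]:
    print('scene',n,world(z,[p],z=h)[0].round(1))
m=bot.camera_model('wrist'); o=bot.get_obs()
print(m,o['tool_pos'],o['tcp_rot'])
R=Rot.from_euler('xyz',o['tcp_rot']).as_matrix(); print('toolR',R.round(3))
Rc=Rot.from_euler('xyz',m['rotation']).as_matrix(); print((R.T@Rc).round(3), R.T@(m['position']-o['tool_pos']))
E
```

```text
stand [510.3  -7.8  30. ]
tip [511.   -9.5  88. ]
spacer [455.1 253.2  24. ]
washer [ 480.4 -185.     6. ]
retainer [623.3 244.9  16. ]
oldb [ 674.6 -253.4   10. ]
turqA [ 576.7 -205.3    6. ]
turqB [ 389.5 -168.7    6. ]
reel [449.4 385.4  25. ]
scene tip [516.9 -13.9  88. ]
scene spacer [459.9 254.8  24. ]
scene washer [ 484.2 -184.6    6. ]
scene retainer [628.9 246.2  10. ]
{'fx': 357.1322190267115, 'fy': 357.1322190267115, 'cx': 275.87495506863365, 'cy': 209.01758682668174, 'dist_coeffs': array([-0.09590011,  0.        ,  0.        ,  0.        ,  0.        ]), 'position': array([ 290.50943345, -442.91686335,  384.50869077]), 'rotation': array([ 2.89012152e+00,  6.30646750e-04, -1.11652243e+00])} [ 231.13200827 -471.41936342  226.75559367] [ 1.32362649  1.57066724 -1.36211803]
toolR [[ 0.     0.44  -0.898]
 [-0.    -0.898 -0.44 ]
 [-1.     0.     0.   ]]
[[ 0.001 -0.249  0.969]
 [ 1.    -0.001 -0.001]
 [ 0.002  0.969  0.249]] [-157.75510738    0.56706051  -65.85677881]
```

```bash
python3 -m handwheel '[[[0,0,0,0.114],[0,0,0,0.114],[0,0,0,0.114],[0,0,0,0.114]]]' 0.75; python3 -m handwheel '[[[0,0,-3.6,0],[0,0,-3.6,0],[0,0,-3.6,0],[0,0,-3.6,0],[0,0,-3.6,0],[0,0,-3.6,0],[0,0,-3.6,0]]]'
```

```text
time: 1.53
tool_pos: [231.1, -471.4, 226.7]
tcp_rot: [2.135, 1.571, -1.013]
contact_force: [-0.4, -0.3, -0.5]
grip_width: 70.9
time: 2.12
tool_pos: [484.9, -471.1, 226.7]
tcp_rot: [1.333, 1.571, -1.809]
contact_force: [0.1, -0.2, 0.0]
grip_width: 68.7
```

```bash
python3 -m handwheel '[[[0.9,-4.1,0,0],[0.9,-4.1,0,0],[0.9,-4.1,0,0],[0.9,-4.1,0,0],[0.9,-4.1,0,0],[0.9,-4.1,0,0],[0.9,-4.1,0,0],[0,0,0,0]]]'
python3 - <<'E'
from h import *
o=bot.get_obs();print(o['tool_pos'],Rot.from_euler('xyz',o['tcp_rot']).as_matrix().round(3))
snap('wrist','w1')
E
```

```text
time: 2.78
tool_pos: [481.5, -179.6, 162.6]
tcp_rot: [-0.835, 1.565, 2.311]
contact_force: [0.1, 1.2, -0.9]
grip_width: 68.8
[ 481.48276992 -179.59562454  162.6256794 ] [[-0.004  0.005 -1.   ]
 [ 0.005 -1.    -0.005]
 [-1.    -0.005  0.004]]
```

View pics/w1.png

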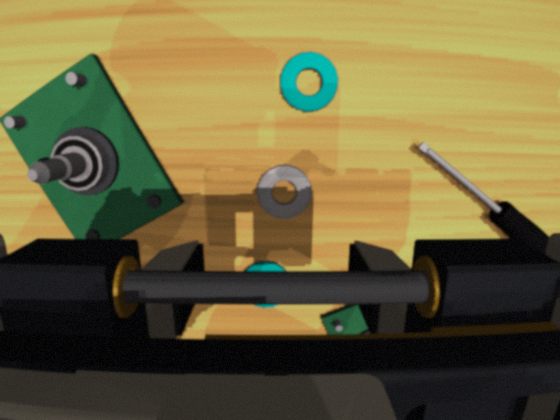

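```bash
cat >> h.py <<'E'
from scipy.optimize import least_squares
def cloud(name):
    z=np.load(f'pics/{name}.npz'); d=z['d']; v,u=np.mgrid[0:420,0:560]
    P=world(z,np.c_[u.ravel(),v.ravel()],depth=d.ravel()); P[d.ravel()<=0]=np.nan
    return P.reshape(420,560,3),z['im']
def disc(P,c,rad,z0,z1):
    """min enclosing circle + centroid of points in height band near c"""
    Q=P.reshape(-1,3); k=(Q[:,2]>z0)&(Q[:,2]<z1)&(np.hypot(Q[:,0]-c[0],Q[:,1]-c[1])<rad); Q=Q[k]
    if len(Q)<5: return None
    e=cv2.minEnclosingCircle(Q[:,:2].astype(np.float32))
    return dict(n=len(Q),cen=Q.mean(0).round(1),zmed=np.median(Q[:,2]).round(1),enc=np.round(e[0],1),r=round(e[1],1))
E
python3 - <<'E'
from h import *
P,im=cloud('w1')
Q=P.reshape(-1,3); 
t=P[100:140,180:260].reshape(-1,3); print('table z',np.nanmean(t,0),np.nanstd(t[:,2]))
print('washer',disc(P,(480,-185),40,3,10))
for a,b in [(82,92),(75,80),(60,75),(28,40)]: print(a,disc(P,(510,-9),40,a,b))
E
```

```text
table z [ 5.45456619e+02 -1.29532102e+02 -1.39322402e-01] 0.7496683746042342
washer {'n': 1862, 'cen': array([ 481.9, -185.8,    5.7]), 'zmed': np.float64(5.7), 'enc': array([ 481.4, -186. ]), 'r': 24.9}
82 {'n': 281, 'cen': array([512. , -12.6,  85.8]), 'zmed': np.float64(86.0), 'enc': array([511.8, -11.1]), 'r': 7.4}
75 {'n': 103, 'cen': array([512.3, -16.2,  77.7]), 'zmed': np.float64(77.9), 'enc': array([511.6, -11. ]), 'r': 8.4}
60 {'n': 300, 'cen': array([513.3, -15.5,  67.5]), 'zmed': np.float64(67.5), 'enc': array([512.8, -10.9]), 'r': 9.4}
28 {'n': 1583, 'cen': array([513. , -16.1,  31.3]), 'zmed': np.float64(31.0), 'enc': array([511.3, -10.8]), 'r': 23.8}
```

```bash
python3 -m handwheel '[[[0,-4.1,-0.6,0],[0,-4.1,-0.6,0],[0,-4.1,-0.6,0],[0,-4.1,-0.6,0],[0,0,0,0],[0,0,0,0]]]'
python3 - <<'E'
from h import *
o=bot.get_obs();print(o['tool_pos'],Rot.from_euler('xyz',o['tcp_rot']).as_matrix().round(3))
snap('wrist','w2')
P,im=cloud('w2')
for a,b in [(83,92),(75,80),(60,75),(28,40)]: print(a,disc(P,(510,-9),40,a,b))
E
python3 -m handwheel '[[[0,-4.0,0.8,0],[0,-4.0,0.8,0],[0,-4.0,0.8,0],[0,-4.0,0.8,0],[0,-4.0,0.8,0],[0,-4.0,0.8,0],[0,-4.0,0.8,0],[0,0,0,0]]]'
python3 - <<'E'
from h import *
o=bot.get_obs();print(o['tool_pos'],Rot.from_euler('xyz',o['tcp_rot']).as_matrix().round(3))
snap('wrist','w3')
P,im=cloud('w3')
print('spacer',disc(P,(456,253),35,21,30)); print(disc(P,(623,245),35,13,20),disc(P,(623,245),35,2,20))
E
```

```text
time: 3.33
tool_pos: [507.9, -21.6, 164.5]
tcp_rot: [2.573, 1.57, -0.565]
contact_force: [-0.4, 0.5, -0.9]
grip_width: 68.7
[507.93414963 -21.6216864  164.46709193] [[ 0.001  0.003 -1.   ]
 [-0.001 -1.    -0.003]
 [-1.     0.001 -0.001]]
83 {'n': 247, 'cen': array([511.7, -10.3,  86.4]), 'zmed': np.float64(86.9), 'enc': array([511.1, -10.2]), 'r': 6.6}
75 {'n': 57, 'cen': array([514.4, -10.8,  78.3]), 'zmed': np.float64(79.0), 'enc': array([510.9,  -9.9]), 'r': 8.2}
60 {'n': 107, 'cen': array([517.6, -10.7,  68.6]), 'zmed': np.float64(69.3), 'enc': array([514.9, -11. ]), 'r': 8.1}
28 {'n': 1637, 'cen': array([514.9, -10.6,  31. ]), 'zmed': np.float64(30.9), 'enc': array([510.8,  -9.9]), 'r': 23.5}
time: 4.05
tool_pos: [450.9, 261.4, 164.3]
tcp_rot: [-1.892, 1.568, 1.252]
contact_force: [0.7, -0.4, 0.2]
grip_width: 69.1
[450.94865691 261.41410159 164.34454571] [[ 0.001  0.003 -1.   ]
 [ 0.002 -1.    -0.003]
 [-1.    -0.002 -0.001]]
spacer {'n': 689, 'cen': array([455.3, 256.1,  23.5]), 'zmed': np.float64(23.6), 'enc': array([455., 256.]), 'r': 16.8}
{'n': 11, 'cen': array([610.3, 246.4,  13.9]), 'zmed': np.float64(14.0), 'enc': array([610.6, 246.5]), 'r': 2.8} {'n': 338, 'cen': array([609.8, 247. ,   4.9]), 'zmed': np.float64(4.0), 'enc': array([605.9, 248.1]), 'r': 19.0}
```

View pics/w2.png

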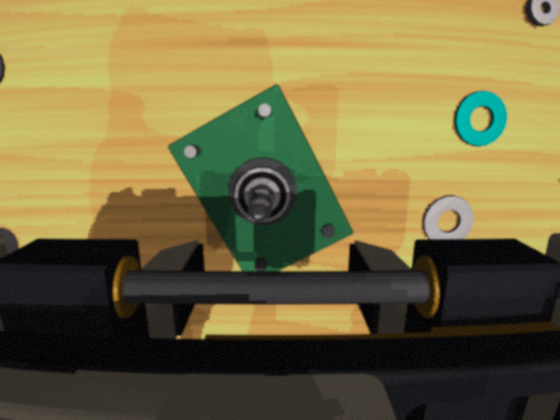

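View pics/w3.png

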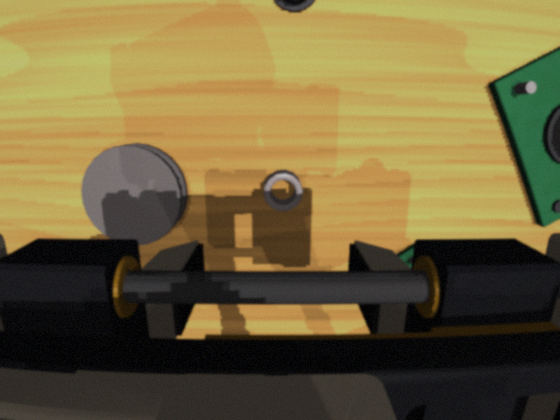

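```bash
python3 -m handwheel '[[[3.6,0.14,-0.1,0],[3.6,0.14,-0.1,0],[3.6,0.13,-0.1,0],[3.0,0.13,-0.1,0],[1.5,0,0,0],[0.5,0,0,0],[0,0,0,0]]]'
python3 -c "
from h import *
for i in range(2): print(bot.get_obs()['tool_pos'].round(1))"
```

```text
time: 4.68
tool_pos: [455.8, 249.6, 5.1]
tcp_rot: [0.536, 1.568, -2.609]
contact_force: [0.4, -0.2, 0.1]
grip_width: 68.7
[455.8 249.6   5.1]
[455.8 249.6   5.1]
```

```bash
python3 -m handwheel '[[[0,0,0,0],[0,0,0,0]]]'
```

```text
time: 4.85
tool_pos: [456.8, 251.6, 7.6]
tcp_rot: [-2.862, 1.568, 0.278]
contact_force: [0.5, -1.1, 0.1]
grip_width: 68.7
```

```bash
python3 -m handwheel '[[[0,-0.15,0,0],[0,0,0,0],[0,0,0,0]]]';  python3 -m handwheel '[[[0,0,0,0],[0,0,0,0]]]' 0.3
```

```text
time: 5.1
tool_pos: [455.7, 253.8, 7.0]
tcp_rot: [-2.868, 1.569, 0.274]
contact_force: [0.2, -0.9, -0.1]
grip_width: 68.5
time: 5.27
tool_pos: [455.3, 253.7, 6.4]
tcp_rot: [-3.002, 1.57, 0.139]
contact_force: [-0.5, -0.6, 0.1]
grip_width: 59.9
```

```bash
python3 -m handwheel '[[[0,-0.2,0,0],[0,0,0,0],[0,0,0,0],[0,0,0,0],[0,0,0,0],[0,0,0,0],[0,0,0,0],[0,0,0,0]]]' 0.3
```

```text
time: 5.93
tool_pos: [455.2, 255.5, 6.1]
tcp_rot: [1.045, 1.571, -2.097]
contact_force: [-0.2, -0.1, -0.5]
grip_width: 32.2
```

```bash
python3 -m handwheel '[[[0,0,0,0],[0,0,0,0]]]' 0.1; python3 -m handwheel '[[[-1,0,0,0],[-2,0,0,0],[-3,0,0,0],[-3,0,0,0],[-2,0,0,0],[0,0,0,0],[0,0,0,0],[0,0,0,0]]]'
python3 - <<'E'
from h import *
o=bot.get_obs();print(o['tool_pos'],o['contact_force'],Rot.from_euler('xyz',o['tcp_rot']).as_matrix().round(3))
snap('wrist','w4')
E
```

```text
time: 6.1
tool_pos: [455.3, 255.5, 6.1]
tcp_rot: [1.178, 1.571, -1.963]
contact_force: [-0.2, 0.0, -0.6]
grip_width: 32.5
time: 6.77
tool_pos: [454.7, 255.3, 115.8]
tcp_rot: [0.445, 1.57, -2.697]
contact_force: [-0.4, -0.0, -0.9]
grip_width: 32.4
[454.67463745 255.3067453  115.76224805] [-0.37443465 -0.01186738 -0.89850301] [[-0.001 -0.    -1.   ]
 [-0.    -1.     0.   ]
 [-1.     0.     0.001]]
```

View pics/w4.png

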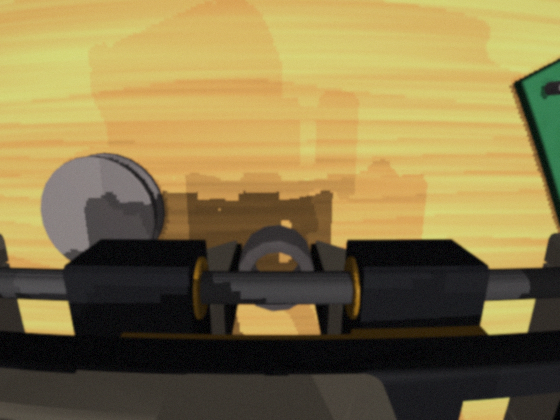

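```bash
python3 - <<'E'
from h import *
P,im=cloud('w4')
Q=P.reshape(-1,3)
for a,b in ((105,118),(118,128),(128,131),(131,134),(134,138)): print(a,disc(P,(455,255),16,a,b))
k=(np.hypot(Q[:,0]-455,Q[:,1]-255)<17)&(Q[:,2]>100)&(Q[:,2]<150)
print(np.histogram(Q[k,2],np.arange(100,150,2)))
t=Q[k&(Q[:,2]>131)&(Q[:,2]<137)]
print(t[:,0].min(),t[:,0].max(),t[:,1].min(),t[:,1].max())
E
```

```text
105 {'n': 97, 'cen': array([460.5, 255.3, 114.3]), 'zmed': np.float64(114.2), 'enc': array([458.3, 255.1]), 'r': 13.3}
118 {'n': 41, 'cen': array([464.9, 256.5, 122.1]), 'zmed': np.float64(121.8), 'enc': array([458.7, 254.7]), 'r': 12.7}
128 {'n': 5, 'cen': array([464.8, 257.7, 130.5]), 'zmed': np.float64(130.5), 'enc': array([461.3, 255.3]), 'r': 11.1}
131 {'n': 973, 'cen': array([462.3, 255.1, 133.1]), 'zmed': np.float64(133.2), 'enc': array([455., 255.]), 'r': 16.0}
134 {'n': 129, 'cen': array([459.8, 254.9, 134.3]), 'zmed': np.float64(134.2), 'enc': array([455., 255.]), 'r': 15.8}
(array([   0,    0,    0,    0,    0,   50,   90,   84,   99,   77,   85,
         88,   90,   93,   76,  180, 1120,  142,    1,    4,    0,    0,
          0,    2]), array([100, 102, 104, 106, 108, 110, 112, 114, 116, 118, 120, 122, 124,
       126, 128, 130, 132, 134, 136, 138, 140, 142, 144, 146, 148]))
438.25189962978146 471.8504154749694 238.4585736509999 270.7622756189998
```

```bash
cat >> h.py <<'E'
def arcfit(P,c,rin,rout,z0,z1,r,inner=False):
    """centre of a circle of known radius r from outermost (or innermost) points per angle, front (+x) half"""
    Q=P.reshape(-1,3);k=(Q[:,2]>z0)&(Q[:,2]<z1);Q=Q[k,:2]; d=Q-np.array(c);rr=np.hypot(*d.T);k=(rr>rin)&(rr<rout);Q=Q[k];d=d[k];rr=rr[k]
    a=np.degrees(np.arctan2(d[:,1],d[:,0])); pts=[]
    for t in range(-60,60,5):
        s=(a>=t)&(a<t+5)
        if s.sum()>3:
            i=np.argsort(rr[s]); pts.append(Q[s][i[1] if inner else i[-2]])
    pts=np.array(pts); f=least_squares(lambda p:np.hypot(pts[:,0]-p[0],pts[:,1]-p[1])-r,c,loss='soft_l1')
    return f.x.round(2),len(pts),np.abs(f.fun).mean().round(2)
E
python3 - <<'E'
from h import *
P,im=cloud('w4')
print(arcfit(P,(455,255),8,22,131,137,17),arcfit(P,(455,255),8,22,131,137,11,True))
E
```

```text
(array([454.68, 254.89]), 24, np.float64(0.3)) (array([455.56, 254.79]), 24, np.float64(0.2))
```

```bash
python3 -m handwheel '[[[0,3.79,-0.8,0],[0,3.79,-0.8,0],[0,3.79,-0.8,0],[0,3.79,-0.8,0],[0,3.79,-0.8,0],[0,3.79,-0.8,0],[0,3.79,-0.81,0],[0,0,0,0]]]'; python3 -m handwheel '[[[0,0,0,0],[0,0,0,0],[0,0,0,0],[0,0,0,0],[0,0,0,0],[0,0,0,0]]]'
python3 - <<'E'
from h import *
o=bot.get_obs();print(o['tool_pos'],o['contact_force'])
snap('wrist','w5')
P,im=cloud('w5')
print(arcfit(P,(511,-10),8,22,131,137,17),arcfit(P,(511,-10),8,22,131,137,11,True))
print(arcfit(P,(511,-10.5),15,27,28,34,23.5))
snap('top','t5');P,im=cloud('t5')
E
```

```text
time: 7.48
tool_pos: [512.2, -15.8, 115.0]
tcp_rot: [1.258, 1.569, -1.889]
contact_force: [-0.0, -0.7, -1.2]
grip_width: 32.6
time: 7.98
tool_pos: [511.2, -8.8, 116.2]
tcp_rot: [0.781, 1.571, -2.36]
contact_force: [0.3, -0.3, 1.0]
grip_width: 32.1
[511.19244885  -8.80763222 116.17332562] [ 0.34842828 -0.34175702  0.98361079]
(array([511.17,  -9.52]), 24, np.float64(0.32)) (array([512.  ,  -9.38]), 24, np.float64(0.17))
(array([510.27,  -9.99]), 24, np.float64(0.21))
```

View pics/w5.png

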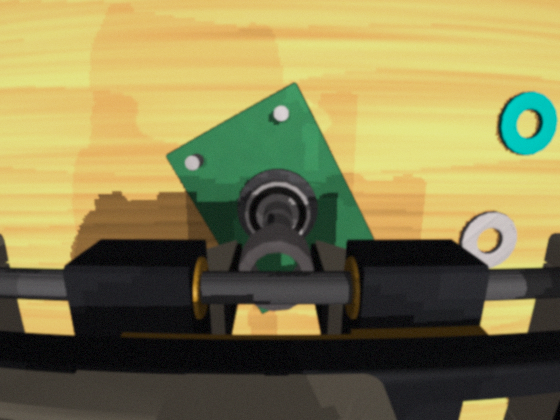

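```bash
python3 - <<'E'
from h import *
for n in ('w1','w2','w5'):
    P,im=cloud(n)
    print(n,arcfit(P,(511,-10.5),15,27,28,34,23.5),arcfit(P,(511,-10.5),4,12,62,78,8),arcfit(P,(511,-10.5),0,12,86,90,4), arcfit(P,(511,-10.5),5,14,35,53,10))
E
```

```text
w1 (array([510.44, -11.26]), 24, np.float64(0.33)) (array([512.1 ,  -9.74]), 15, np.float64(0.53)) (array([511.34, -11.63]), 5, np.float64(0.49)) (array([510.92, -11.43]), 11, np.float64(0.12))
w2 (array([510.18, -10.02]), 24, np.float64(0.23)) (array([511.73,  -8.42]), 15, np.float64(0.57)) (array([510.86,  -9.64]), 5, np.float64(0.17)) (array([510.78, -10.  ]), 15, np.float64(0.05))Traceback (most recent call last):
  File "<stdin>", line 4, in <module>
  File "h.py", line 36, in arcfit
    pts=np.array(pts); f=least_squares(lambda p:np.hypot(pts[:,0]-p[0],pts[:,1]-p[1])-r,c,loss='soft_l1')
                         ~~~~~~~~~~~~~^^^^^^^^^^^^^^^^^^^^^^^^^^^^^^^^^^^^^^^^^^^^^^^^^^^^^^^^^^^^^^^^^^^
    return func(*args, **kwargs)
    vector_fun = VectorFunction(
        fun_wrapped,
    ...<6 lines>...
        workers=workers
    )
    self._update_fun()
    ~~~~~~~~~~~~~~~~^^
    self.f = self.fun_wrapped(xp_copy(self.x))
             ~~~~~~~~~~~~~~~~^^^^^^^^^^^^^^^^^
    return np.atleast_1d(self.fun(x))
                         ~~~~~~~~^^^
    return self.f(x, *self.args, **self.kwargs)
           ~~~~~~^^^^^^^^^^^^^^^^^^^^^^^^^^^^^^
  File "h.py", line 36, in <lambda>
    pts=np.array(pts); f=least_squares(lambda p:np.hypot(pts[:,0]-p[0],pts[:,1]-p[1])-r,c,loss='soft_l1')
                                                         ~~~^^^^^
IndexError: too many indices for array: array is 1-dimensional, but 2 were indexed
```

```bash
python3 -m handwheel '[[[0.5,0.05,0.07,0],[0.8,0,0,0],[0.6,0,0,0],[0.5,0,0,0],[0.5,0,0,0],[0.5,0,0,0],[0,0,0,0],[0,0,0,0]]]'; python3 -m handwheel '[[[0.5,0,0,0],[0.5,0,0,0],[0.5,0,0,0],[0,0,0,0],[0,0,0,0]]]'
```

```text
time: 8.75
tool_pos: [510.5, -10.3, 81.8]
tcp_rot: [-0.037, 1.57, 3.105]
contact_force: [0.3, 0.4, -1.0]
grip_width: 32.2
time: 9.17
tool_pos: [510.5, -10.2, 66.8]
tcp_rot: [-0.232, 1.57, 2.909]
contact_force: [0.3, 0.1, -0.2]
grip_width: 32.4
```

```bash
python3 -m handwheel '[[[0.3,0,0,0],[0.3,0,0,0],[0.3,0,0,0],[0.3,0,0,0],[0.3,0,0,0],[0.3,0,0,0],[0.3,0,0,0],[0,0,0,0]]]'; python3 -m handwheel '[[[0.2,0,0,0],[0.2,0,0,0],[0.1,0,0,0],[0.1,0,0,0],[0,0,0,0],[0,0,0,0]]]'
```

```text
time: 9.83
tool_pos: [510.3, -10.2, 45.5]
tcp_rot: [-0.112, 1.57, 3.03]
contact_force: [0.9, 0.6, -0.3]
grip_width: 32.1
time: 10.33
tool_pos: [510.6, -10.3, 40.2]
tcp_rot: [1.328, 1.571, -1.814]
contact_force: [-0.2, -0.4, -0.7]
grip_width: 32.1
```

```bash
python3 -m handwheel '[[[0.1,0,0,0],[0,0,0,0],[0,0,0,0]]]'; python3 -m handwheel '[[[0.1,0,0,0],[0,0,0,0],[0,0,0,0]]]';python3 -m handwheel '[[[0.05,0,0,0],[0,0,0,0],[0,0,0,0]]]'
```

```text
time: 10.58
tool_pos: [510.6, -10.3, 39.2]
tcp_rot: [1.604, 1.571, -1.537]
contact_force: [0.2, 0.4, 0.3]
grip_width: 32.7
time: 10.83
tool_pos: [510.5, -10.3, 38.1]
tcp_rot: [0.429, 1.571, -2.713]
contact_force: [0.2, -0.0, -0.6]
grip_width: 32.6
time: 11.08
tool_pos: [510.6, -10.3, 37.7]
tcp_rot: [1.403, 1.571, -1.739]
contact_force: [0.6, -0.5, -0.3]
grip_width: 32.5
```

```bash
python3 -m handwheel '[[[0.05,0,0,0],[0,0,0,0],[0,0,0,0]]]'; python3 -m handwheel '[[[0.05,0,0,0],[0,0,0,0],[0,0,0,0]]]'
```

```text
time: 11.33
tool_pos: [510.6, -10.3, 37.1]
tcp_rot: [1.083, 1.571, -2.059]
contact_force: [0.2, -0.1, -0.3]
grip_width: 32.5
time: 11.58
tool_pos: [510.7, -10.3, 36.8]
tcp_rot: [2.676, 1.571, -0.466]
contact_force: [-0.1, 0.4, 1.2]
grip_width: 32.5
```

```bash
python3 -m handwheel '[[[0.05,0,0,0],[0,0,0,0],[0,0,0,0]]]'
```

```text
time: 11.83
tool_pos: [510.8, -10.3, 36.6]
tcp_rot: [2.844, 1.57, -0.298]
contact_force: [-1.2, 0.3, 6.1]
grip_width: 32.1
```

```bash
python3 -m handwheel '[[[0,0,0,0],[0,0,0,0],[0,0,0,0],[0,0,0,0],[0,0,0,0],[0,0,0,0]]]' 0.6; python3 -m handwheel '[[[-1.5,0,0,0],[-3,0,0,0],[-3.5,0,0,0],[-3,0,0,0],[-1,0,0,0],[0,0,0,0],[0,0,0,0]]]' 0.75
python3 - <<'E'
from h import *
o=bot.get_obs();print(o['tool_pos'],o['contact_force'])
snap('wrist','w6')
P,im=cloud('w6')
print(disc(P,(510.8,-10),30,51,58))
E
```

```text
time: 12.33
tool_pos: [510.6, -10.3, 36.1]
tcp_rot: [0.45, 1.571, -2.692]
contact_force: [-0.8, 0.4, -0.6]
grip_width: 54.7
time: 12.92
tool_pos: [510.3, -10.2, 155.7]
tcp_rot: [0.668, 1.571, -2.474]
contact_force: [-0.0, 0.5, 0.1]
grip_width: 69.0
[510.31978696 -10.21414374 155.70348383] [-0.02841334  0.52736992  0.10581161]
{'n': 887, 'cen': array([513.9, -10.8,  54.2]), 'zmed': np.float64(54.2), 'enc': array([510.5, -10.8]), 'r': 16.9}
```

View pics/w6.png

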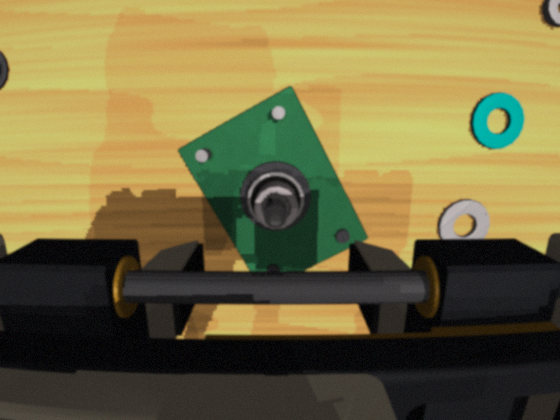

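```bash
python3 -m handwheel '[[[0,3.51,0.58,0],[0,3.51,0.58,0],[0,3.51,0.58,0],[0,3.51,0.58,0],[0,3.51,0.58,0],[0,0,0,0],[0,0,0,0],[0,0,0,0]]]'
python3 -m handwheel '[[[0,0,0,0],[0,0,0,0]]]'
python3 - <<'E'
from h import *
o=bot.get_obs();print(o['tool_pos'],o['contact_force'])
im,d,m=snap('wrist','w7')
P,im=cloud('w7')
print(disc(P,(481,-186),35,3,9),arcfit(P,(481,-186),18,32,3,9,25),arcfit(P,(481,-186),5,16,3,9,11,True))
cv2.imwrite('pics/w7z.png',cv2.resize(im[30:270,150:470,::-1],(640,480)))
E
```

```text
time: 13.63
tool_pos: [480.8, -185.1, 154.5]
tcp_rot: [-0.614, 1.567, 2.527]
contact_force: [0.0, 0.8, -0.3]
grip_width: 68.4
time: 13.8
tool_pos: [481.6, -184.4, 155.6]
tcp_rot: [-0.606, 1.57, 2.538]
contact_force: [-0.2, 0.1, 0.2]
grip_width: 68.8
[ 481.56965152 -184.41077674  155.62165022] [-0.16546759  0.10375305  0.20653424]
{'n': 1941, 'cen': array([ 481.9, -185.9,    5.7]), 'zmed': np.float64(5.8), 'enc': array([ 481.2, -185.8]), 'r': 25.0} (array([ 480.47, -185.86]), 24, np.float64(0.32)) (array([ 482.77, -185.74]), 24, np.float64(0.33))
```

View pics/w7z.png

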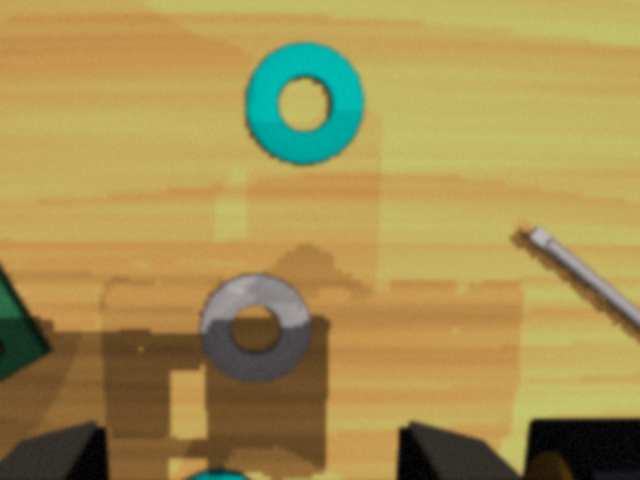

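```bash
python3 -m handwheel '[[[3.6,0,0,0],[3.6,0,0,0],[3.6,0,0,0],[2.8,0,0,0],[1.0,0,0,0],[0.5,0,0,0],[0,0,0,0],[0,0,0,0]]]';python3 -m handwheel '[[[0,0,0,0],[0,0,0,0],[0,0,0,0]]]'
```

```text
time: 14.52
tool_pos: [482.7, -186.1, 6.5]
tcp_rot: [2.61, 1.568, -0.531]
contact_force: [-0.4, -0.2, 0.1]
grip_width: 68.6
time: 14.77
tool_pos: [482.2, -186.1, 6.3]
tcp_rot: [2.603, 1.569, -0.539]
contact_force: [0.4, -0.2, -0.4]
grip_width: 68.7
```

```bash
python3 -m handwheel '[[[0.2,0,0,0],[0,0,0,0],[0,0,0,0]]]';python3 -m handwheel '[[[0,0,0,0],[0,0,0,0]]]'
```

```text
time: 15.02
tool_pos: [481.5, -185.8, 3.2]
tcp_rot: [1.913, 1.571, -1.229]
contact_force: [0.0, 1.7, -0.2]
grip_width: 68.6
time: 15.18
tool_pos: [481.6, -185.8, 3.2]
tcp_rot: [1.427, 1.571, -1.715]
contact_force: [-1.0, 0.6, 0.2]
grip_width: 69.1
```

```bash
python3 -m handwheel '[[[0.13,0,0,0],[0,0,0,0],[0,0,0,0],[0,0,0,0],[0,0,0,0],[0,0,0,0],[0,0,0,0],[0,0,0,0]]]' 0.3; python3 -m handwheel '[[[0,0,0,0],[0,0,0,0]]]'
```

```text
time: 15.85
tool_pos: [481.6, -185.8, 1.8]
tcp_rot: [1.035, 1.571, -2.107]
contact_force: [-0.1, -0.7, -0.4]
grip_width: 48.0
time: 16.02
tool_pos: [481.6, -185.8, 1.9]
tcp_rot: [1.783, 1.571, -1.359]
contact_force: [0.4, 0.5, -0.5]
grip_width: 47.6
```

```bash
python3 -m handwheel '[[[-1,0,0,0],[-2,0,0,0],[-3,0,0,0],[-3,0,0,0],[-2,0,0,0],[0,0,0,0],[0,0,0,0],[0,0,0,0]]]'
python3 -m handwheel '[[[0,-3.51,-0.58,0],[0,-3.51,-0.58,0],[0,-3.51,-0.58,0],[0,-3.51,-0.58,0],[0,-3.51,-0.58,0],[0,0,0,0],[0,0,0,0],[0,0,0,0]]]'
python3 -m handwheel '[[[0,0,0,0],[0,0,0,0],[0,0,0,0],[0,0,0,0]]]'
python3 - <<'E'
from h import *
o=bot.get_obs();print(o['tool_pos'],o['contact_force'],Rot.from_euler('xyz',o['tcp_rot']).as_matrix().round(3)[2])
im,d,m=snap('wrist','w8')
P,im=cloud('w8')
Q=P.reshape(-1,3);k=(np.hypot(Q[:,0]-511,Q[:,1]+10)<24)&(Q[:,2]>95);print(np.histogram(Q[k,2],np.arange(100,130,2)))
t=Q[k&(Q[:,2]>112)&(Q[:,2]<120)]; A=np.linalg.lstsq(np.c_[t[:,:2]-[511,-10],np.ones(len(t))],t[:,2],rcond=None)[0];print('plane',A)
print(arcfit(P,(511,-10),18,32,112,121,25),arcfit(P,(511,-10),5,16,112,121,11,True))
E
```

```text
time: 16.68
tool_pos: [481.0, -185.5, 111.4]
tcp_rot: [-0.44, 1.57, 2.701]
contact_force: [-0.2, -0.4, -0.3]
grip_width: 48.0
time: 17.35
tool_pos: [509.9, -10.4, 110.7]
tcp_rot: [0.023, 1.568, -3.118]
contact_force: [-0.5, 0.5, -0.6]
grip_width: 48.4
time: 17.68
tool_pos: [510.5, -11.2, 111.8]
tcp_rot: [0.962, 1.571, -2.181]
contact_force: [0.3, -0.0, -0.7]
grip_width: 47.7
[510.53913746 -11.17019193 111.82679427] [ 0.3125509  -0.01078297 -0.68943905] [-1.  0.  0.]
(array([   0,    0,    0,    0,    0,   11,   96, 2464, 1164,   11,   21,
         14,   17,   11]), array([100, 102, 104, 106, 108, 110, 112, 114, 116, 118, 120, 122, 124,
       126, 128]))
plane [-5.17245573e-03 -2.88851447e-03  1.15692352e+02]
(array([510.18, -11.66]), 24, np.float64(0.1)) (array([511.53, -11.57]), 24, np.float64(0.15))
```

View pics/w8.png

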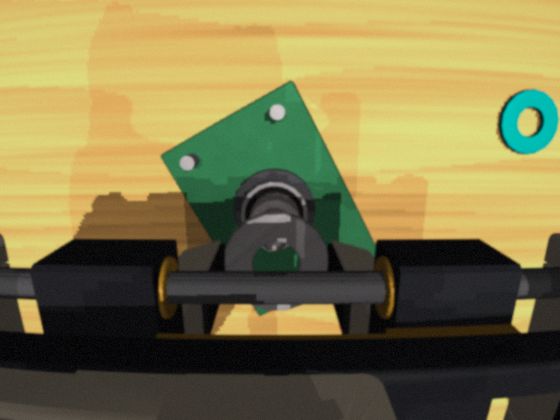

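```bash
python3 -m handwheel '[[[0.5,-0.12,0,0],[0.8,0,0,0],[0.6,0,0,0],[0.5,0,0,0],[0.5,0,0,0],[0.5,0,0,0],[0,0,0,0],[0,0,0,0]]]'; python3 -m handwheel '[[[0.4,0,0,0],[0.4,0,0,0],[0.4,0,0,0],[0,0,0,0],[0,0,0,0]]]'
```

```text
time: 18.4
tool_pos: [510.5, -9.1, 77.5]
tcp_rot: [-0.058, 1.57, 3.084]
contact_force: [-0.2, 0.2, 0.4]
grip_width: 47.7
time: 18.82
tool_pos: [510.5, -9.1, 65.6]
tcp_rot: [0.01, 1.57, -3.132]
contact_force: [1.1, -0.1, -0.9]
grip_width: 48.0
```

```bash
python3 -m handwheel '[[[0,0.08,0,0],[0.2,0,0,0],[0.2,0,0,0],[0.1,0,0,0],[0.1,0,0,0],[0,0,0,0],[0,0,0,0]]]'; python3 -m handwheel '[[[0.1,0,0,0],[0.1,0,0,0],[0,0,0,0],[0,0,0,0]]]'
```

```text
time: 19.4
tool_pos: [510.6, -9.9, 59.8]
tcp_rot: [1.326, 1.571, -1.816]
contact_force: [0.6, 0.2, -1.1]
grip_width: 48.0
time: 19.73
tool_pos: [510.5, -9.9, 57.8]
tcp_rot: [0.208, 1.571, -2.934]
contact_force: [0.5, 0.4, -0.6]
grip_width: 48.0
```

```bash
python3 -m handwheel '[[[0.05,0,0,0],[0,0,0,0],[0,0,0,0]]]'; python3 -m handwheel '[[[0.05,0,0,0],[0,0,0,0],[0,0,0,0]]]'
```

```text
time: 19.98
tool_pos: [510.6, -9.9, 57.4]
tcp_rot: [1.256, 1.571, -1.886]
contact_force: [-0.4, -0.0, -1.8]
grip_width: 48.0
time: 20.23
tool_pos: [510.6, -9.9, 56.9]
tcp_rot: [1.914, 1.571, -1.228]
contact_force: [0.1, -0.2, -1.0]
grip_width: 47.5
```

```bash
python3 -m handwheel '[[[0.03,0,0,0],[0,0,0,0],[0,0,0,0]]]'
```

```text
time: 20.48
tool_pos: [510.6, -9.9, 56.6]
tcp_rot: [1.776, 1.571, -1.366]
contact_force: [-0.1, -0.2, -1.1]
grip_width: 48.3
```

```bash
python3 -m handwheel '[[[0.03,0,0,0],[0,0,0,0],[0,0,0,0]]]'
```

```text
time: 20.73
tool_pos: [510.6, -9.9, 56.3]
tcp_rot: [2.308, 1.571, -0.833]
contact_force: [0.6, 0.4, -0.5]
grip_width: 47.9
```

Nearly on; release, lift and look.

```bash
python3 -m handwheel '[[[0,0,0,0],[0,0,0,0],[0,0,0,0],[0,0,0,0],[0,0,0,0]]]' 0.75; python3 -m handwheel '[[[-1.5,0,0,0],[-3,0,0,0],[-3,0,0,0],[-2.2,0,0,0],[0,0,0,0],[0,0,0,0],[0,0,0,0]]]'
python3 - <<'E'
from h import *
o=bot.get_obs();print(o['tool_pos'],o['contact_force'])
im,d,m=snap('wrist','w9')
P,im=cloud('w9')
print(disc(P,(510.6,-10),40,54,66),arcfit(P,(510.6,-10),18,32,56,65,25))
for a,b in ((62,75),(76,82),(83,92)): print(disc(P,(510.6,-10),15,a,b))
E
```

```text
time: 21.15
tool_pos: [510.6, -9.9, 56.3]
tcp_rot: [2.382, 1.571, -0.759]
contact_force: [-0.3, 0.6, 0.5]
grip_width: 68.3
time: 21.73
tool_pos: [510.0, -9.8, 152.5]
tcp_rot: [-0.105, 1.57, 3.036]
contact_force: [-0.5, -0.1, -0.4]
grip_width: 68.9
[510.01675392  -9.7860686  152.54626761] [-0.47085706 -0.07794372 -0.42200038]
{'n': 2871, 'cen': array([512.4, -10.2,  60. ]), 'zmed': np.float64(60.2), 'enc': array([510.5, -10.3]), 'r': 24.9} (array([509.87, -10.23]), 24, np.float64(0.19))
{'n': 107, 'cen': array([517.7,  -9.2,  69.5]), 'zmed': np.float64(70.3), 'enc': array([509.6, -10.9]), 'r': 12.4}
{'n': 151, 'cen': array([513.7, -10.1,  80.1]), 'zmed': np.float64(80.3), 'enc': array([510.8, -10. ]), 'r': 8.3}
{'n': 266, 'cen': array([511.8, -10.1,  86.4]), 'zmed': np.float64(87.0), 'enc': array([511. , -10.4]), 'r': 6.6}
```

View pics/w9.png

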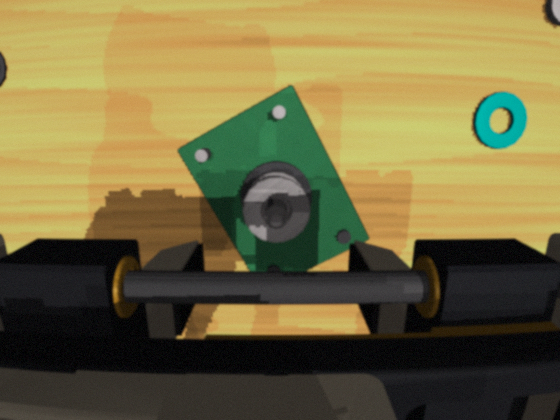

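```bash
python3 -m handwheel '[[[0,-3.65,-1.6,0],[0,-3.65,-1.6,0],[0,-3.65,-1.6,0],[0,-3.65,-1.6,0],[0,-3.65,-1.6,0],[0,-3.65,-1.6,0],[0,-3.65,-1.6,0],[0,0,0,0]]]'
python3 -m handwheel '[[[0,0,0,0],[0,0,0,0],[0,0,0,0],[0,0,0,0],[0,0,0,0]]]'
python3 - <<'E'
from h import *
o=bot.get_obs();print(o['tool_pos'],o['contact_force'])
im,d,m=snap('wrist','w10')
P,im=cloud('w10')
print(disc(P,(625,246),35,2,30),disc(P,(625,246),35,12,30),arcfit(P,(625,246),10,28,1,8,21),arcfit(P,(625,246),5,22,12,20,16),arcfit(P,(625,246),3,14,13,20,8.75,True))
E
```

```text
time: 22.45
tool_pos: [623.1, 252.0, 150.2]
tcp_rot: [-0.798, 1.568, 2.348]
contact_force: [-0.8, 0.3, -0.6]
grip_width: 68.5
time: 22.87
tool_pos: [622.7, 244.3, 153.5]
tcp_rot: [1.883, 1.571, -1.26]
contact_force: [0.4, -0.2, 0.4]
grip_width: 68.7
[622.66212953 244.32231231 153.53026061] [ 0.37807984 -0.22868909  0.38728344]
{'n': 1438, 'cen': array([627.6, 247.1,  10.2]), 'zmed': np.float64(13.9), 'enc': array([630.3, 242.5]), 'r': 27.4} {'n': 757, 'cen': array([626. , 247.1,  15.5]), 'zmed': np.float64(15.6), 'enc': array([625.4, 247.3]), 'r': 15.9} (array([625.15, 247.41]), 24, np.float64(0.97)) (array([624.52, 247.37]), 24, np.float64(0.27)) (array([627.14, 246.97]), 24, np.float64(0.41))
```

View pics/w10.png

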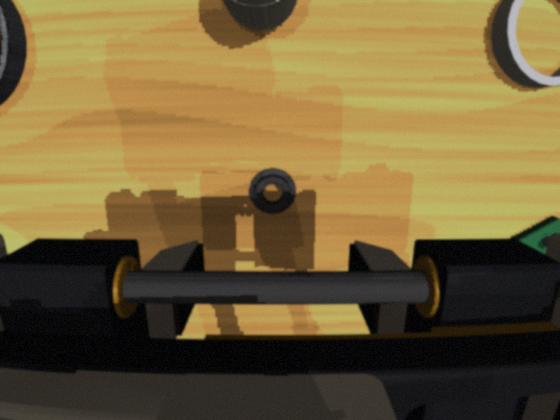

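```bash
python3 -m handwheel '[[[3.4,-0.16,-0.27,0],[3.6,0,0,0],[3.0,0,0,0],[2.0,0,0,0],[1.0,0,0,0],[0.5,0,0,0],[0,0,0,0],[0,0,0,0]]]';python3 -m handwheel '[[[0,0,0,0],[0,0,0,0],[0,0,0,0],[0,0,0,0]]]'
```

```text
time: 23.58
tool_pos: [626.4, 247.3, 19.7]
tcp_rot: [-2.919, 1.568, 0.222]
contact_force: [0.2, -0.2, -1.2]
grip_width: 68.7
time: 23.92
tool_pos: [625.7, 247.3, 19.1]
tcp_rot: [-2.941, 1.57, 0.2]
contact_force: [-0.3, 0.5, -0.2]
grip_width: 68.3
```

```bash
python3 -m handwheel '[[[0.6,0,0,0],[0.5,0,0,0],[0.2,0,0,0],[0,0,0,0],[0,0,0,0],[0,0,0,0]]]'
```

```text
time: 24.42
tool_pos: [625.4, 247.2, 5.2]
tcp_rot: [1.597, 1.571, -1.545]
contact_force: [0.6, 0.3, 0.5]
grip_width: 69.1
```

```bash
python3 -m handwheel '[[[0,0,0,0],[0,0,0,0],[0,0,0,0],[0,0,0,0],[0,0,0,0],[0,0,0,0],[0,0,0,0],[0,0,0,0]]]' 0.05; python3 -m handwheel '[[[0,0,0,0],[0,0,0,0],[0,0,0,0]]]'; python3 -m handwheel '[[[-1,0,0,0],[-2,0,0,0],[-3,0,0,0],[-3,0,0,0],[-2,0,0,0],[0,0,0,0],[0,0,0,0],[0,0,0,0]]]'
```

```text
time: 25.08
tool_pos: [625.4, 247.2, 5.3]
tcp_rot: [2.654, 1.571, -0.488]
contact_force: [0.5, -0.2, 0.8]
grip_width: 31.4
time: 25.33
tool_pos: [625.4, 247.2, 5.3]
tcp_rot: [2.754, 1.571, -0.387]
contact_force: [-0.1, -0.7, 1.1]
grip_width: 31.2
time: 26.0
tool_pos: [624.6, 247.0, 114.3]
tcp_rot: [0.324, 1.569, -2.817]
contact_force: [0.2, -0.4, -1.6]
grip_width: 31.2
```

```bash
python3 -m handwheel '[[[0,3.68,1.64,0],[0,3.68,1.64,0],[0,3.68,1.64,0],[0,3.68,1.64,0],[0,3.68,1.64,0],[0,3.68,1.64,0],[0,3.68,1.64,0],[0,0,0,0]]]'
python3 -m handwheel '[[[0,0,0,0],[0,0,0,0],[0,0,0,0],[0,0,0,0],[0,0,0,0],[0,0,0,0],[0,0,0,0],[0,0,0,0]]]'
python3 -m handwheel '[[[0,0,0,0],[0,0,0,0],[0,0,0,0],[0,0,0,0],[0,0,0,0],[0,0,0,0]]]'
python3 - <<'E'
from h import *
o=bot.get_obs();print(o['tool_pos'],o['contact_force'],Rot.from_euler('xyz',o['tcp_rot']).as_matrix().round(3)[2])
im,d,m=snap('wrist','w11')
P,im=cloud('w11')
c=(511,-10)
print('hubtop',disc(P,c,19,121,132),arcfit(P,c,5,20,122,129,16),'bore',arcfit(P,c,3,14,122,129,8.75,True),'fl',arcfit(P,c,17,26,109,118,21))
print('washer',disc(P,c,40,54,66),arcfit(P,c,15,32,56,65,25))
print('bearing',arcfit(P,c,10,27,28,34,23.5))
E
```

```text
time: 26.67
tool_pos: [506.6, -15.5, 113.6]
tcp_rot: [0.189, 1.565, -2.958]
contact_force: [0.4, 0.1, -1.3]
grip_width: 31.0
time: 27.33
tool_pos: [510.6, -10.0, 115.3]
tcp_rot: [2.385, 1.571, -0.756]
contact_force: [0.0, -0.0, -1.3]
grip_width: 31.2
time: 27.83
tool_pos: [510.5, -10.4, 115.3]
tcp_rot: [2.206, 1.571, -0.935]
contact_force: [1.1, -0.9, -1.4]
grip_width: 30.9
[510.49824158 -10.43770129 115.27253101] [ 1.13720903 -0.92389393 -1.35491717] [-1.  0. -0.]
hubtop {'n': 1622, 'cen': array([519.2, -10.6, 125.3]), 'zmed': np.float64(125.5), 'enc': array([515.2, -10. ]), 'r': 17.5} (array([510.76, -10.82]), 24, np.float64(0.36)) bore (array([511.86, -10.83]), 24, np.float64(0.19)) fl (array([510.31, -10.92]), 24, np.float64(0.16))
washer {'n': 2453, 'cen': array([518.6, -10.1,  60. ]), 'zmed': np.float64(60.1), 'enc': array([510.5, -10.2]), 'r': 24.9} (array([510.  , -10.28]), 24, np.float64(0.16))
bearing (array([510.34, -10.14]), 24, np.float64(0.17))
```

View pics/w11.png

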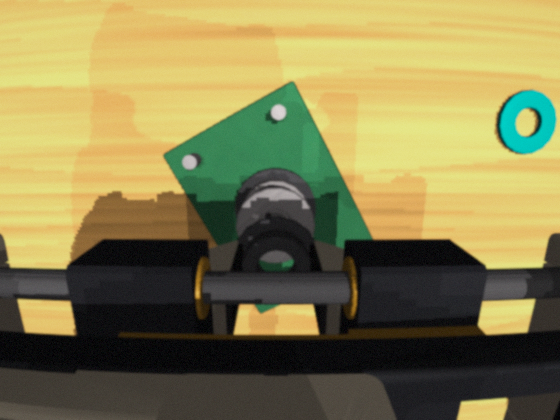

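```bash
python3 -m handwheel '[[[0.5,-0.06,0.01,0],[0.7,0,0,0],[0.6,0,0,0],[0.5,0,0,0],[0.4,0,0,0],[0,0,0,0],[0,0,0,0],[0,0,0,0]]]';python3 -m handwheel '[[[0.1,0,0,0],[0.1,0,0,0],[0,0,0,0],[0,0,0,0]]]'
```

```text
time: 28.55
tool_pos: [510.6, -9.8, 88.4]
tcp_rot: [2.718, 1.57, -0.424]
contact_force: [-0.5, 0.3, 0.3]
grip_width: 31.0
time: 28.88
tool_pos: [510.4, -9.8, 86.3]
tcp_rot: [2.017, 1.571, -1.125]
contact_force: [-0.8, -0.8, -1.8]
grip_width: 31.3
```

```bash
python3 -m handwheel '[[[0.1,0,0,0],[0.1,0,0,0],[0,0,0,0],[0,0,0,0]]]';python3 -m handwheel '[[[0.1,0,0,0],[0.1,0,0,0],[0,0,0,0]]]';python3 -m handwheel '[[[0.1,0,0,0],[0.1,0,0,0],[0,0,0,0]]]'
```

```text
time: 29.22
tool_pos: [510.3, -9.8, 84.2]
tcp_rot: [0.276, 1.571, -2.866]
contact_force: [0.1, -0.0, -0.6]
grip_width: 31.1
time: 29.47
tool_pos: [510.3, -9.8, 82.0]
tcp_rot: [0.001, 1.57, -3.14]
contact_force: [-0.8, -0.6, -0.1]
grip_width: 31.1
time: 29.72
tool_pos: [510.3, -9.8, 80.0]
tcp_rot: [0.034, 1.57, -3.107]
contact_force: [0.7, -1.2, -0.9]
grip_width: 31.2
```

```bash
python3 -m handwheel '[[[0.1,0,0,0],[0.1,0,0,0]]]';python3 -m handwheel '[[[0.1,0,0,0],[0.1,0,0,0]]]';python3 -m handwheel '[[[0.1,0,0,0],[0.1,0,0,0]]]'
```

```text
time: 29.88
tool_pos: [510.5, -9.8, 78.2]
tcp_rot: [2.817, 1.571, -0.325]
contact_force: [0.4, -0.2, -0.6]
grip_width: 31.2
time: 30.05
tool_pos: [510.8, -9.8, 76.4]
tcp_rot: [3.071, 1.57, -0.071]
contact_force: [1.2, 1.2, 1.7]
grip_width: 31.2
time: 30.22
tool_pos: [511.2, -9.7, 74.6]
tcp_rot: [-3.108, 1.569, 0.034]
contact_force: [2.4, 2.7, 1.4]
grip_width: 31.2
```

```bash
for i in 1; do :; done; python3 -m handwheel '[[[0.1,0,0,0],[0.1,0,0,0]]]';python3 -m handwheel '[[[0.1,0,0,0],[0.1,0,0,0]]]';python3 -m handwheel '[[[0.1,0,0,0]]]';python3 -m handwheel '[[[0.1,0,0,0]]]'
```

```text
time: 30.38
tool_pos: [511.3, -9.6, 72.7]
tcp_rot: [-3.086, 1.569, 0.055]
contact_force: [2.6, 3.5, 4.8]
grip_width: 31.2
time: 30.55
tool_pos: [511.2, -9.7, 70.6]
tcp_rot: [3.109, 1.569, -0.033]
contact_force: [4.8, 3.5, 4.0]
grip_width: 31.3
time: 30.63
tool_pos: [511.2, -9.8, 69.5]
tcp_rot: [3.007, 1.569, -0.134]
contact_force: [5.1, 2.4, 3.7]
grip_width: 31.2
time: 30.72
tool_pos: [511.2, -9.9, 68.4]
tcp_rot: [2.974, 1.569, -0.168]
contact_force: [4.4, 2.5, 3.1]
grip_width: 31.2
```

```bash
for i in 1; do :; done; python3 -m handwheel '[[[0.05,0,0,0]]]';python3 -m handwheel '[[[0.05,0,0,0]]]';python3 -m handwheel '[[[0.05,0,0,0]]]';python3 -m handwheel '[[[0.04,0,0,0]]]'
```

```text
time: 30.8
tool_pos: [511.2, -9.9, 67.9]
tcp_rot: [2.954, 1.569, -0.188]
contact_force: [5.2, 2.5, 3.2]
grip_width: 31.1
time: 30.88
tool_pos: [511.2, -9.9, 67.5]
tcp_rot: [2.974, 1.569, -0.168]
contact_force: [3.8, 2.1, 3.7]
grip_width: 31.3
time: 30.97
tool_pos: [511.2, -9.9, 67.0]
tcp_rot: [2.956, 1.569, -0.186]
contact_force: [5.2, 2.5, 3.2]
grip_width: 30.9
time: 31.05
tool_pos: [511.2, -9.9, 66.6]
tcp_rot: [2.946, 1.569, -0.196]
contact_force: [4.3, 3.3, 3.5]
grip_width: 31.2
```

```bash
for i in 1; do :; done; python3 -m handwheel '[[[0.04,0,0,0],[0,0,0,0]]]';python3 -m handwheel '[[[0.04,0,0,0],[0,0,0,0]]]';python3 -m handwheel '[[[0.03,0,0,0],[0,0,0,0]]]'
```

```text
time: 31.22
tool_pos: [511.3, -10.0, 66.2]
tcp_rot: [2.954, 1.569, -0.188]
contact_force: [5.5, 2.9, 1.6]
grip_width: 30.9
time: 31.38
tool_pos: [511.4, -10.0, 65.8]
tcp_rot: [2.965, 1.568, -0.177]
contact_force: [5.2, 2.2, 3.0]
grip_width: 31.2
time: 31.55
tool_pos: [511.5, -10.0, 65.7]
tcp_rot: [2.966, 1.568, -0.176]
contact_force: [4.4, 3.6, 5.2]
grip_width: 31.2
```

```bash
for i in 1; do :; done; python3 -m handwheel '[[[0.03,0,0,0],[0,0,0,0]]]';python3 -m handwheel '[[[0.03,0,0,0],[0,0,0,0]]]';python3 -m handwheel '[[[0.03,0,0,0],[0,0,0,0]]]'
```

```text
time: 31.72
tool_pos: [511.6, -10.0, 65.6]
tcp_rot: [2.968, 1.568, -0.174]
contact_force: [4.1, 3.4, 6.0]
grip_width: 31.2
time: 31.88
tool_pos: [511.6, -10.0, 65.5]
tcp_rot: [2.97, 1.568, -0.171]
contact_force: [3.4, 2.8, 7.4]
grip_width: 31.0
time: 32.05
tool_pos: [511.6, -10.0, 65.3]
tcp_rot: [2.969, 1.568, -0.173]
contact_force: [3.5, 1.6, 9.2]
grip_width: 31.5
```

```bash
for i in 1; do :; done; python3 -m handwheel '[[[0.03,0,0,0],[0,0,0,0]]]';python3 -m handwheel '[[[0.03,0,0,0],[0,0,0,0]]]';python3 -m handwheel '[[[0.03,0,0,0],[0,0,0,0]]]'
```

```text
time: 32.22
tool_pos: [511.6, -10.0, 65.1]
tcp_rot: [2.965, 1.568, -0.177]
contact_force: [3.2, 3.2, 9.6]
grip_width: 31.2
time: 32.38
tool_pos: [511.6, -9.9, 65.0]
tcp_rot: [2.97, 1.568, -0.172]
contact_force: [2.6, 2.8, 12.1]
grip_width: 31.0
time: 32.55
tool_pos: [511.6, -10.0, 64.9]
tcp_rot: [2.967, 1.567, -0.175]
contact_force: [2.4, 3.2, 13.8]
grip_width: 31.3
```

```bash
for i in 1; do :; done; python3 -m handwheel '[[[0.03,0,0,0],[0,0,0,0]]]';python3 -m handwheel '[[[0.03,0,0,0],[0,0,0,0]]]'; python3 -m handwheel '[[[0,0,0,0]]]'
```

```text
time: 32.72
tool_pos: [511.7, -9.9, 64.8]
tcp_rot: [2.96, 1.567, -0.181]
contact_force: [1.1, 3.1, 14.8]
grip_width: 31.2
time: 32.88
tool_pos: [511.7, -10.0, 64.7]
tcp_rot: [2.958, 1.567, -0.183]
contact_force: [1.0, 3.1, 17.7]
grip_width: 30.7
time: 32.97
tool_pos: [511.7, -10.0, 64.7]
tcp_rot: [2.959, 1.567, -0.183]
contact_force: [0.5, 3.3, 18.1]
grip_width: 30.9
```

```bash
python3 -m handwheel '[[[0.01,0,0,0],[0,0,0,0],[0,0,0,0],[0,0,0,0]]]';python3 -m handwheel '[[[0,0,0,0],[0,0,0,0],[0,0,0,0],[0,0,0,0]]]'; python3 -m handwheel '[[[0,0,0,0],[0,0,0,0],[0,0,0,0],[0,0,0,0]]]'; python3 -m handwheel '[[[0,0,0,0],[0,0,0,0],[0,0,0,0],[0,0,0,0]]]'
```

```text
time: 33.3
tool_pos: [511.7, -10.0, 64.7]
tcp_rot: [2.957, 1.567, -0.185]
contact_force: [0.2, 4.5, 18.0]
grip_width: 31.1
time: 33.63
tool_pos: [511.7, -10.0, 64.7]
tcp_rot: [2.956, 1.567, -0.186]
contact_force: [-0.4, 3.1, 17.8]
grip_width: 30.7
time: 33.97
tool_pos: [511.7, -10.0, 64.7]
tcp_rot: [2.96, 1.567, -0.182]
contact_force: [0.4, 2.5, 18.2]
grip_width: 31.0
time: 34.3
tool_pos: [511.7, -10.0, 64.7]
tcp_rot: [2.962, 1.567, -0.18]
contact_force: [0.6, 4.0, 18.3]
grip_width: 30.9
```

```bash
python3 -m handwheel '[[[-0.05,0,0,0],[0,0,0,0]]]';python3 -m handwheel '[[[-0.04,0,0,0],[0,0,0,0]]]'
```

```text
time: 34.47
tool_pos: [511.7, -9.9, 64.7]
tcp_rot: [2.97, 1.567, -0.172]
contact_force: [2.1, 3.6, 13.9]
grip_width: 31.0
time: 34.63
tool_pos: [511.6, -10.0, 64.8]
tcp_rot: [2.969, 1.568, -0.173]
contact_force: [3.3, 2.9, 11.2]
grip_width: 31.0
```

```bash
python3 -m handwheel '[[[-0.05,0,0,0],[0,0,0,0]]]';python3 -m handwheel '[[[-0.04,0,0,0],[0,0,0,0]]]'
```

```text
time: 34.8
tool_pos: [511.6, -10.0, 64.9]
tcp_rot: [2.966, 1.568, -0.175]
contact_force: [5.5, 2.1, 7.9]
grip_width: 31.4
time: 34.97
tool_pos: [511.5, -10.0, 65.0]
tcp_rot: [2.962, 1.568, -0.18]
contact_force: [5.3, 1.7, 4.1]
grip_width: 31.3
```

```bash
python3 -m handwheel '[[[-0.03,0,0,0],[0,0,0,0]]]';python3 -m handwheel '[[[0,0,0,0],[0,0,0,0],[0,0,0,0],[0,0,0,0],[0,0,0,0],[0,0,0,0]]]' 0.75
```

```text
time: 35.13
tool_pos: [511.5, -10.0, 65.0]
tcp_rot: [2.964, 1.568, -0.177]
contact_force: [7.1, 2.3, 2.0]
grip_width: 31.0
time: 35.63
tool_pos: [510.0, -9.9, 64.6]
tcp_rot: [0.13, 1.57, -3.012]
contact_force: [-0.4, -0.2, 0.4]
grip_width: 66.2
```

```bash
python3 -m handwheel '[[[-0.5,0,0,0],[-2,0,0,0],[-3,0,0,0],[-3,0,0,0],[-1,0,0,0],[0,0,0,0],[0,0,0,0],[0,0,0,0]]]'
python3 - <<'E'
from h import *
o=bot.get_obs();print(o['tool_pos'],o['contact_force'])
im,d,m=snap('wrist','w12')
P,im=cloud('w12')
c=(511,-10); Q=P.reshape(-1,3)
print('hub',disc(P,c,17,73,79.5),'flange',disc(P,c,25,62,66.5),'washer/top',disc(P,c,40,57,62),arcfit(P,c,10,20,73,79,16),arcfit(P,c,17,24,62,67,21))
k=(np.hypot(Q[:,0]-511,Q[:,1]+10)<26)&(Q[:,2]>50);h=np.histogram(Q[k,2],np.arange(50,92,1));print(list(zip(h[1],h[0])))
snap('top','t12');snap('scene','s12')
cv2.imwrite('pics/s12z.png',cv2.resize(cv2.imread('pics/s12.png')[180:290,190:360],(680,440),interpolation=cv2.INTER_CUBIC))
E
```

```text
time: 36.3
tool_pos: [509.4, -9.7, 158.5]
tcp_rot: [-0.12, 1.568, 3.021]
contact_force: [-0.1, 0.1, -0.6]
grip_width: 69.0
[509.41711875  -9.65324994 158.49237197] [-0.06955945  0.12001464 -0.55263873]
hub {'n': 1069, 'cen': array([513.2, -10.2,  75.5]), 'zmed': np.float64(75.5), 'enc': array([511.9, -10.3]), 'r': 15.9} flange {'n': 799, 'cen': array([517.3, -10.1,  63.6]), 'zmed': np.float64(63.5), 'enc': array([511.8, -10. ]), 'r': 20.8} washer/top {'n': 929, 'cen': array([511.2, -10.2,  59.5]), 'zmed': np.float64(59.5), 'enc': array([510.5, -10.2]), 'r': 25.0} (array([511.01, -10.28]), 24, np.float64(0.25)) (array([510.96, -10.13]), 24, np.float64(0.24))
[(np.int64(50), np.int64(0)), (np.int64(51), np.int64(0)), (np.int64(52), np.int64(0)), (np.int64(53), np.int64(0)), (np.int64(54), np.int64(3)), (np.int64(55), np.int64(7)), (np.int64(56), np.int64(14)), (np.int64(57), np.int64(42)), (np.int64(58), np.int64(189)), (np.int64(59), np.int64(452)), (np.int64(60), np.int64(206)), (np.int64(61), np.int64(40)), (np.int64(62), np.int64(169)), (np.int64(63), np.int64(411)), (np.int64(64), np.int64(197)), (np.int64(65), np.int64(17)), (np.int64(66), np.int64(9)), (np.int64(67), np.int64(18)), (np.int64(68), np.int64(22)), (np.int64(69), np.int64(15)), (np.int64(70), np.int64(18)), (np.int64(71), np.int64(17)), (np.int64(72), np.int64(25)), (np.int64(73), np.int64(58)), (np.int64(74), np.int64(221)), (np.int64(75), np.int64(534)), (np.int64(76), np.int64(214)), (np.int64(77), np.int64(23)), (np.int64(78), np.int64(9)), (np.int64(79), np.int64(30)), (np.int64(80), np.int64(43)), (np.int64(81), np.int64(33)), (np.int64(82), np.int64(44)), (np.int64(83), np.int64(31)), (np.int64(84), np.int64(45)), (np.int64(85), np.int64(28)), (np.int64(86), np.int64(41)), (np.int64(87), np.int64(69)), (np.int64(88), np.int64(45)), (np.int64(89), np.int64(3)), (np.int64(90), np.int64(0))]
```

View pics/w12.png

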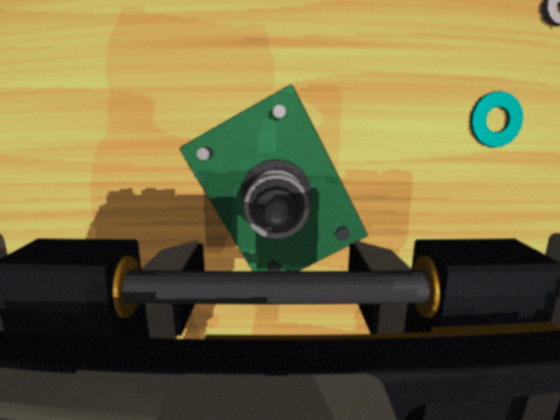

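View pics/s12z.png

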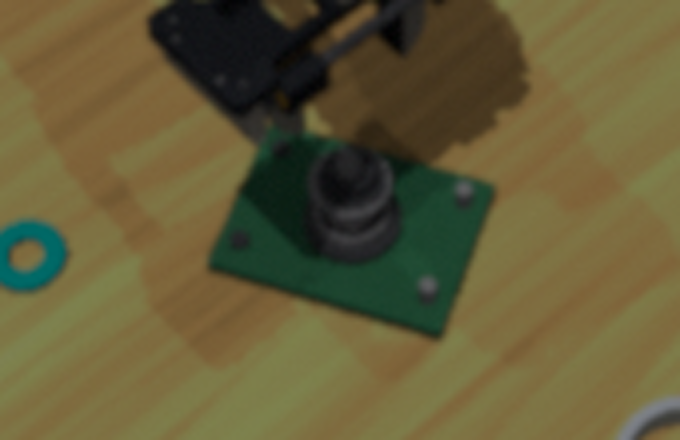

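```bash
python3 - <<'E'
from h import *
a=cv2.imread('pics/top0.png');b=cv2.imread('pics/t12.png')
for n,(x,y) in dict(oldb=(400,145),turqA=(380,184),turqB=(365,262),driver=(456,232),reel=(134,231)).items():
    w=18 if n!='driver' and n!='reel' else 38
    A=a[y-w:y+w,x-w:x+w].astype(np.float32).mean(2);B=b[y-w:y+w,x-w:x+w].astype(np.float32).mean(2)
    print(n,np.round(cv2.phaseCorrelate(A,B),2))
print(bot.get_obs()['time'],bot.close_job())
E
```

```text
Traceback (most recent call last):
ValueError: setting an array element with a sequence. The requested array has an inhomogeneous shape after 1 dimensions. The detected shape was (2,) + inhomogeneous part.
```

```bash
python3 - <<'E'
from h import *
a=cv2.imread('pics/top0.png');b=cv2.imread('pics/t12.png')
for n,(x,y) in dict(oldb=(400,145),turqA=(380,184),turqB=(365,262),driver=(456,232),reel=(134,231)).items():
    w=18 if n!='driver' and n!='reel' else 38
    A=a[y-w:y+w,x-w:x+w].astype(np.float32).mean(2);B=b[y-w:y+w,x-w:x+w].astype(np.float32).mean(2)
    print(n,cv2.phaseCorrelate(A,B))
print(bot.get_obs()['time'],bot.close_job())
E
```

```text
oldb ((-0.01882055096032076, -0.051416545073802666), 0.990125404463874)
turqA ((0.09341292849418537, 0.011621968770377578), 0.9959183026243139)
turqB ((-0.020765154076734404, 0.03691487817138395), 0.9074175981459794)
driver ((-0.017553910788222993, 0.011034521275675502), 0.986008124127984)
reel ((0.002970094310249749, 0.010865959487098564), 0.9956627702713012)
the job is handed in; nothing more can be done
36.45 None
```

The spindle of the largest green stand is finished and handed in at 36.5 s. The sleeve went on first, then the grey washer, then the retainer, flange down.

**Seating force:** The retainer slid down at a wrist reading of about 3.4 N, taken as the drag. I pressed to about 18.1 N and held it steady for over 1 s, so about 14.7 N on the washer. The highest reading was 18.3 N. I then eased the load off, released the retainer and raised the arm clear.

**Last checks:** Depth from the wrist camera gave the washer top at 59.5 mm, the flange top at 63.5 mm and the hub top at 75.5 mm. The 4 mm step from washer to flange means the retainer sits flush on the washer. All three heights are about 0.5 mm below nominal, which is within the calibration. The old bearing, driver, reel and both turquoise washers had shifted less than 0.1 pixel in the top picture.

**Less certain:**
- While pressing, the strip's side push moved the arm about 1 mm sideways, and the side force fell as the load rose. The drag at full load, and so the seating force, could be off by about 1 N.
- The washer was released a few tenths of a millimetre above the sleeve. It then showed flat, with its top at 60.2 mm.

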